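Spot check of a dry block heater with a contact probe

TASK

Check the block heater: fold its cover up by the handle bar until it stands straight up, then take the contact probe out of its stand and touch its sprung tip to the ringed spot on the flat heating block. Hold the probe upright there with a light push, the tip inside the ring and its spring about half pressed in (never bottomed out hard), and finish while still holding it so; leave the timer, pen, cup and reagent bottle where they are.

Things in the scene. Friction and masses are not known exactly. Their poses are not given: they have to be found in the camera images.
- cover (a joint): Stiff hinge of the grey cover of the block heater (white housing 130 x 200 mm, 62 to 66 mm high, fixed to the bench). 0 = shut, level; grows as the cover's free edge (towards the robot) rises; 1.57 = straight up; stops at 2.4. It starts between shut and 20 degrees open and stays wherever it is left; turning it takes about 2 to 3 N at the handle.
- cover_hinge (a point): Middle of the cover's hinge line, at the far (+x) top edge of the heater, 70 mm above the bench. Its axes turn with the cover: y runs along the hinge (to the robot's left), at joint 0 x points away from the robot and z up. The panel is 6 mm thick, 196 mm wide along y, and reaches 130 mm from the hinge, along the frame's -x.
- cover_handle (a point): Middle of the cover's handle bar: a round steel bar 10 mm thick, 80 mm long, parallel to the hinge, 175 mm from it (4 mm above the hinge in the shut position) and 40 mm clear of the panel's free edge. The space between bar and edge is open, so the bar can be pinched from above at any cover angle and rolls between the fingers. Axes as cover_hinge.
- heater: The white heater housing, fixed; origin at the centre of its underside on the bench, x across its 130 mm depth (hinge at +66 mm), y along its 200 mm width, z up.
- flat_insert: Flat aluminium heating block 86 x 84 x 26 mm under the cover, in the left or the right half of the heater; smooth, with one engraved dark ring in the middle of its top. The other block, in the other half, has nine round tube wells and no ring. Origin at the centre of its underside, z up; it is fixed and rigid.
- ring_mark (a point): Centre of the ring on the top face of the flat block (top 62 mm above the bench, 4 mm below the housing's front rim). The ring is 16 mm inside and 21 mm outside; flat, with no step. It lies 76 mm in front of the hinge line.
- stand: Black probe stand, fixed: foot 80 x 80 x 8 mm, column 44 x 44 mm, its top 62 mm above the bench with an upright 15 mm hole that the probe's shaft hangs in. Origin under its centre.
- probe: Contact probe, 136 mm long, about 0.13 kg, standing upright in the stand. Origin at the face of its unpressed tip, z along the probe from tip to handle. Tip and steel shaft from 0 to 50 mm (10 mm thick), black collar 26 mm wide from 50 to 56 mm resting on the stand, grey square handle 22 x 22 mm from 56 to 136 mm, its faces along x and y. Lift it at least 55 mm to clear the stand.
- probe_centre (a point): Centre of the probe's square handle, where to grip it: 96 mm above the unpressed tip face and 40 mm below the handle's top. Axes as the probe's.
- probe_tip (a joint): How far the sprung tip is pushed into the probe, m: 0 = out, 0.008 = bottomed out. It starts to give at about 1.2 N and takes 0.4 N more per mm (2.8 N at half way, 4.4 N at the end).
- tip_end (a point): Middle of the flat face of the probe's tip, a steel disc 8 mm across.
- bench_timer: Small white bench timer, 58 x 72 x 18 mm, lying in front of the heater to the right; a bystander. Origin under its centre.
- pen: Black marker pen, 131 mm long, 12 mm thick, lying to the left; a bystander. Origin under its centre.
- clear_cup: Clear open cup, 56 mm wide, 60 mm high, standing to the left; a bystander. Origin under its centre.
- reagent: White reagent bottle with a cap, 48 mm wide, 105 mm high, standing at the right behind the probe stand; a bystander. Origin under its centre.
Not all that is in view belongs to the job. Of the things that look like the probe, the larger one is meant.

How it is judged (in metres and radians):
On the way, in this order (a step that is already met when the one before it is completed fails the run):
1. the cover stands straight up, the probe still in its stand (value of joint cover between 1.38 and 1.85 rad and distance of probe_centre from where it was at the start of the episode below 0.02 m), for 0.2 s.
2. the probe is lifted clear of its stand (height (world z) of tip_end above 0.064 m and contact force between probe and the fingers above 1 N), for 0.2 s.
At the end, for the whole second after the job is handed in: The cover stands at 79 to 106 degrees; the gripper still holds the probe, upright within 8 degrees and still, its tip on the flat block with its centre within 7 mm of the ring's centre, the spring pressed in 1.2 to 7 mm (1 to 7 N), the probe touching neither stand nor heater housing or cover (value of joint cover between 1.38 and 1.85 rad and horizontal distance between tip_end and ring_mark below 0.007 m and height (world z) of tip_end below 0.065 m and angle between probe's own z axis and vertical below 0.14 rad and value of joint probe_tip between 0.0012 and 0.007 m and contact force between probe and flat_insert between 1 and 7 N and contact force between probe and the fingers above 2 N and contact force between probe and stand below 0.2 N and contact force between probe and heater below 0.2 N and linear speed of probe below 0.02 m/s); the arm keeps its last pose, push and grip.
It fails at once if the probe is pushed hard (over 12 N) on the flat block or the housing (contact force between probe and flat_insert above 12 N or contact force between probe and heater above 12 N).
It fails at once if the timer is disturbed (over 30 mm) (distance of bench_timer from where it was at the start of the episode above 0.03 m).
It fails at once if the pen is disturbed (over 30 mm) (distance of pen from where it was at the start of the episode above 0.03 m).
It fails at once if the cup is disturbed (over 30 mm) (distance of clear_cup from where it was at the start of the episode above 0.03 m).
It fails at once if the reagent bottle is disturbed (over 30 mm) (distance of reagent from where it was at the start of the episode above 0.03 m).
It also fails if it takes over 58 s, if anything falls off the work surface, if the arm or the gripper's body presses on something with over 40 N, if the wrist force passes 120 N, or if a joint passes its speed limit or range.

ROBOT

A 6-joint arm with a two-finger parallel gripper is mounted at the origin on a cart in front of the work surface, level with it; the furniture and walls round the work are solid. World frame = base frame: x ahead of the robot, y to its left, z up, the work surface at z = 0. Lengths are in mm, angles in rad, forces in N, time in s.
With the tool pointing down it reaches from about 325 to 900 mm from the base axis. Payload 3.5 kg.
Tool frame: the origin (TCP) lies midway between the tips of the shut fingers; the grasp point (between the pads) lies 19 mm behind it; z points along the fingers, y is the line along which they close (so a half turn about z gives the same grasp; the last joint's range is limited). The gripper opens to 85 mm and grips with 20 to 120 N. Pads are 22 mm wide; open, the fingers measure 114 mm over their backs; the gripper's body (76 mm by 85 mm) begins 54 mm behind the grasp point. The pads swing forward as they close: fully open they stand 13 mm farther back than shut.
Start: joints at [-1.342, 0.276, -0.026, 1.268, 0, 1.467], TCP at [203.579, -590.912, 211.013] pointing down, gripper open.
Joint ranges: [-3.12, 3.12], [-0.85, 1.88], [-1.08, 1.24], [-1.95, 2.15], [-1.57, 1.53], [-3.14, 3.14]. Speed limits (rad/s): [2.57, 2.57, 3.14, 3.14, 3.14, 3.14].

INTERFACE

Orientations are given as a unit quaternion [x, y, z, w].
In Python, from bench import get_state, cams, env gives the robot as it stands.
- The arm moves only by the tool apply_moves, never from a script. Its argument "targets" is one flat list of numbers, 7 for each row, row after row: the shift along the tool's x, y, z each as a share of 12 cm, from -1 to 1, then the turn, a rotation vector about the tool's x, y, z each as a share of pi/4 rad, from -1 to 1, then the closure in counts, from 0 (fully open) to 255 (shut). A call has 1 to 12 rows; each row is the pose to reach, as a shift and turn from the pose commanded when the call began, along the tool's axes at that moment; what a row does not reach only later rows make up. A row lasts 1/10 s, in which the tool goes at most 50 mm and 8.59 degrees, less where a joint would pass 70% of its speed; a pose out of reach is approached as far as the arm can. A call with a number of a shift or a turn outside -1 to 1 is refused whole. A call with a gripper value outside its range is refused whole. The fingers move at their own pace and stop on an object; "force" is the grip in N (left out, the last holds). Time passes only in rows, so rows that repeat a pose let the fingers close. It gives the time, the measured TCP pose, the force, the opening and the grip force at its end, in the units of the state.
- get_state(): the state, without advancing time (a new reading comes with each control period).
- cams.get_image(name): name is "side" or "top" or "wrist"; returns a dict with "image" (384x512x3 uint8, red, green, blue), "z_map" (384x512 float32, mm along the optical axis (not along the pixel's ray), 0 where there is no reading), "mtx" (3x3 intrinsics, pixels), "rvec" (rotation vector, rad) and "tvec" (3), from world to camera coordinates, as OpenCV has them. Camera axes: x right, y down, z forward; pixel columns grow to the right and rows downward; lengths in mm; the calibration is good to about 2 mm. A picture is of the moment at which its call begins.
- env.hand_in(): hands the job in; it is judged then, once.
The state is a dict: "time_s": time; "joint_positions": joint angles; "joint_velocities": joint speeds; "effort": joint torques, N m; "tcp_pos": TCP position; "tcp_rot": TCP orientation; "ft_force": force on the tool from outside, world axes, zero at the start; "moment": the same for the moment, N m; "grip_width": finger opening in mm; "grip_force": force on a finger pad.
Only numpy, scipy, OpenCV 4.12 (cv2) and the standard library are available. Lean on these libraries where they do the work, as an engineer would, in place of code of your own. Each camera call takes 0.05 s, during which the arm holds its last target. There are 200 camera calls.

## Working session

There is one attempt and no reset: what is moved stays moved. The work goes in short steps, Python scripts to look and compute and a tool call to move; the robot and the scene stay as the last step left them, time stands still between calls to the robot, and variables do not carry over. Pictures are saved under pics/ and viewed, at most 10 in all, crops included, and the job is handed in when it is done.

Besides the shell and the picture viewer there is one more tool, called after "Call:" in YAML: its name, and indented under it one key for each argument. apply_moves: Moves the arm, as the interface text tells. Its arguments: {"type":"object","properties":{"targets":{"type":"array"},"force":{"type":"number"}},"required":["targets"]}

```bash
mkdir -p pics; cat > h.py <<'E'
import numpy as np,cv2
from bench import get_state,cams,env
from scipy.spatial.transform import Rotation as R
def grab(n):
    d=cams.get_image(n);np.savez('%s.npz'%n,**d);return d
def cloud(d):
    z=np.asarray(d['z_map'],float);K=np.asarray(d['mtx']);v,u=np.mgrid[:z.shape[0],:z.shape[1]]
    P=np.stack([(u-K[0,2])/K[0,0]*z,(v-K[1,2])/K[1,1]*z,z],-1)
    M=cv2.Rodrigues(np.asarray(d['rvec'],float))[0]
    W=(P-np.ravel(d['tvec']))@M;W[z==0]=np.nan
    return W
def save(d,f,crop=None,s=1):
    im=d['image'][...,::-1]
    if crop:x0,y0,x1,y1=crop;im=im[y0:y1,x0:x1]
    cv2.imwrite('pics/'+f,cv2.resize(im,None,fx=s,fy=s,interpolation=cv2.INTER_CUBIC))
E
python3 - <<'E'
from h import *
t=grab('top');s=grab('side')
im=np.vstack([t['image'],s['image']])
save(t,'top.png',s=1.5);save(s,'side.png',s=1.5)
print(get_state())
E
```

```text
{'time_s': 0.1, 'joint_positions': array([-1.34236242e+00,  2.77065391e-01, -2.77366052e-02,  1.26800146e+00,
        5.41541506e-05,  1.46742316e+00]), 'joint_velocities': array([-1.46053940e-03, -1.96808157e-03,  3.93616984e-03, -5.96498260e-06,
       -1.40155159e-04,  4.91144245e-04]), 'effort': array([ 4.92216077e-04, -4.46709645e+01,  2.96128231e+01,  8.45328032e-03,
       -9.44125077e-05,  1.19012793e-05]), 'tcp_pos': array([ 203.44894177, -590.17669412,  209.96966783]), 'tcp_rot': array([ 9.86269052e-01,  1.65143420e-01, -3.56882692e-05, -1.00329583e-03]), 'ft_force': array([ 0.50013267,  0.54077415, -0.06022346]), 'moment': array([-0.01237654, -0.04904008, -0.01013333]), 'grip_force': 0.0, 'grip_width': 85.54071538584769}
```

View pics/top.png

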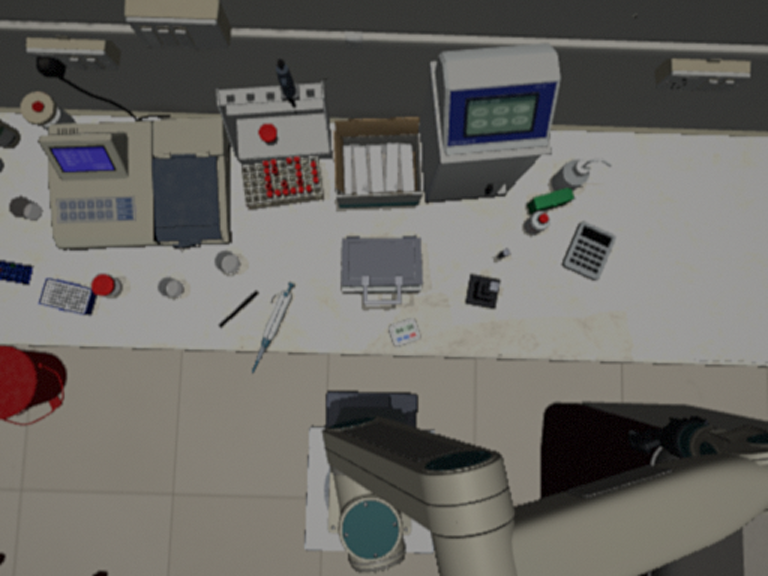

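View pics/side.png

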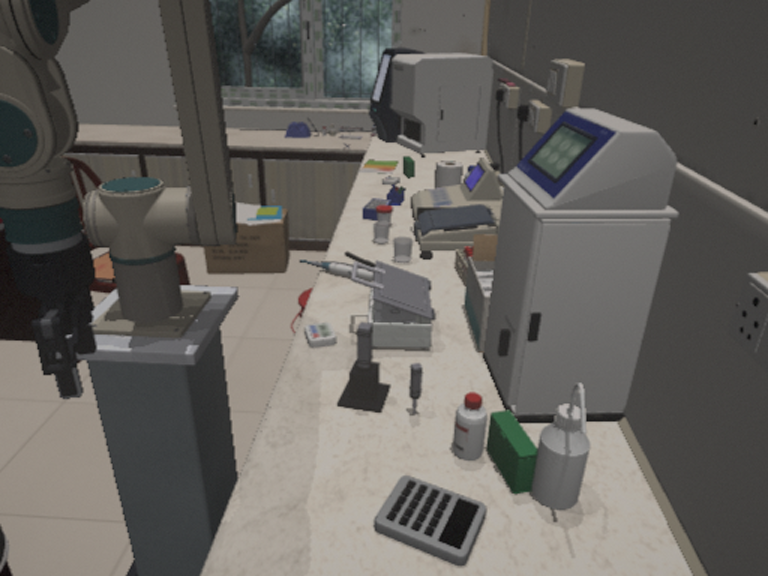

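Top view (1.5× pixels): heater at (382,265), its bar at (382,303), timer (405,332). There are two probe-like things: one in the black stand (top (485,290), side (366,360)), and a smaller one standing free (top (502,255), side (415,388)). The larger one in the black stand fits the description. I'll confirm this in a crop and measure.

```bash
python3 - <<'E'
from h import *
t=dict(np.load('top.npz'));s=dict(np.load('side.npz'))
save(s,'crop.png',(190,160,310,290),4.5)
W=cloud(t);V=cloud(s)
def show(n,m):
    P=m; print(n,len(P),P.min(0).round(),P.max(0).round(),np.median(P,0).round(1))
for nm,C in(('top',W),('side',V)):
    P=C.reshape(-1,3);P=P[np.isfinite(P).all(1)]
    b=P[(P[:,0]>300)&(P[:,0]<750)&(P[:,1]>-350)&(P[:,1]<150)]
    g=b[(b[:,2]>100)&(b[:,2]<160)&(b[:,1]<-130)]; print(nm)
    if len(g):
        show('probe>100',g)
    g=b[(b[:,2]>125)&(b[:,2]<160)&(b[:,1]<-130)&(b[:,0]<560)]
    if len(g): show('handle top',g)
# rows of top at bar & panel
for v,u in [(160,255),(170,255),(180,255),(190,255),(195,255),(200,250),(203,250),(203,255),(203,245),(204,262),(193,322),(190,329),(193,330),(170,334),(222,270)]:
    print(v,u,W[v,u].round())
E
```

```text
top
probe>100 218 [ 495. -317.  101.] [ 750. -131.  160.] [ 740.8 -221.4  137.5]
handle top 49 [ 495. -282.  125.] [ 519. -261.  153.] [ 504.9 -271.2  146.6]
side
probe>100 517 [ 494. -324.  100.] [ 750. -132.  160.] [ 738.6 -269.2  130.5]
handle top 120 [ 494. -288.  125.] [ 520. -265.  152.] [ 508.  -284.1  141.8]
160 255 [619. -10.  79.]
170 255 [578. -11.  99.]
180 255 [541. -12. 104.]
190 255 [509. -14.  61.]
195 255 [495. -15.   0.]
200 250 [466.   4. 133.]
203 250 [464.   3.  -2.]
203 255 [464. -16.  -5.]
203 245 [463.  23.   3.]
204 262 [461. -43.  -3.]
193 322 [ 504. -261.   75.]
190 329 [ 508. -271.  148.]
193 330 [ 498. -275.  145.]
170 334 [ 592. -306.   70.]
222 270 [392. -75.  11.]
```

View pics/crop.png

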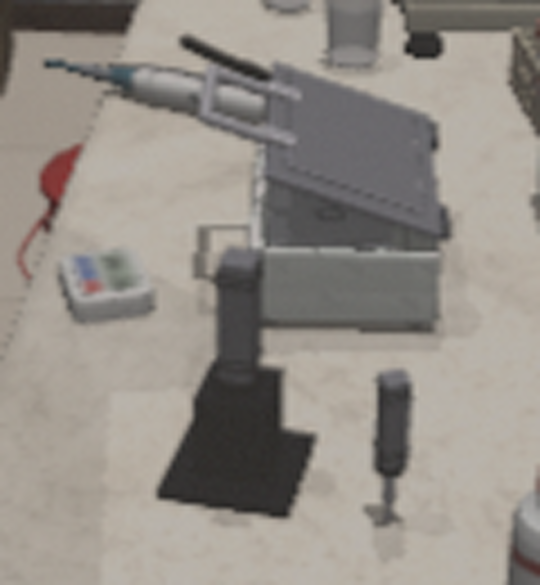

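The crop shows the larger probe in the black stand at (238,310) and the small look-alike standing alone at (392,420); the first is meant. The cover is about 17° open with its bar at (215,105). A second loop sits lower at (220,250). Next I fit the panel, bar and handle.

```bash
python3 - <<'E'
from h import *
t=dict(np.load('top.npz'));s=dict(np.load('side.npz'))
Q=[]
for nm,d in(('top',t),('side',s)):
    C=cloud(d);P=C.reshape(-1,3)
    b=P[np.isfinite(P).all(1)&(P[:,0]>400)&(P[:,0]<690)&(P[:,1]>-160)&(P[:,1]<130)&(P[:,2]>25)]
    Q.append(b)
    p=b[(b[:,2]>72)&(b[:,0]>535)]
    A=np.c_[p[:,:2],np.ones(len(p))]
    m=np.ones(len(p),bool)
    for _ in range(5):
        c=np.linalg.lstsq(A[m],p[m,2],rcond=None)[0]; m=abs(A@c-p[:,2])<4
    print(nm,c,m.sum()); q=p[m]
    th=np.arctan(-c[0]);print('cover',th,'yaw from normal',np.arctan2(c[1],c[0]))
    r=cv2.minAreaRect(q[:,:2].astype(np.float32));print('rect',r,q.min(0).round(),q.max(0).round())
    bar=b[(b[:,0]<535)&(b[:,2]>75)]
    print('bar pts',len(bar));
    for x0 in range(430,535,8):
        k=bar[(bar[:,0]>=x0)&(bar[:,0]<x0+8)]
        if len(k):print(x0,len(k),k[:,1].min().round(),k[:,1].max().round(),np.median(k[:,2]).round(),k[:,2].min().round(),k[:,2].max().round())
    lo=b[(b[:,0]<520)&(b[:,2]<72)]
    if len(lo): print('low',lo.min(0).round(),lo.max(0).round(),len(lo),np.median(lo,0).round())
    h=P[np.isfinite(P).all(1)&(P[:,0]>480)&(P[:,0]<535)&(P[:,1]>-300)&(P[:,1]<-240)&(P[:,2]>90)&(P[:,2]<160)]
    print('h',cv2.minAreaRect(h[:,:2].astype(np.float32)))
    top=h[h[:,2]>h[:,2].max()-12];print(top.mean(0),cv2.minAreaRect(top[:,:2].astype(np.float32)))
    f=P[np.isfinite(P).all(1)&(P[:,0]>440)&(P[:,0]<580)&(P[:,1]>-340)&(P[:,1]<-200)&(P[:,2]>4)&(P[:,2]<14)]
    print('foot',cv2.minAreaRect(f[:,:2].astype(np.float32)))
E
```

```text
top [-3.65085090e-01 -1.57710226e-02  3.05799916e+02] 1071
cover 0.3500499394494835 yaw from normal -3.0984212834655978
rect ((581.845703125, -8.322280883789062), (98.66930389404297, 194.1412811279297), 1.731357216835022) [ 535. -106.   72.] [633.  90. 114.]
bar pts 574
454 31 -52.0 32.0 134.0 129.0 139.0
462 48 -56.0 33.0 135.0 130.0 142.0
470 13 -56.0 33.0 132.0 128.0 140.0
478 13 -56.0 33.0 128.0 124.0 132.0
486 12 -56.0 33.0 125.0 122.0 130.0
494 13 -52.0 34.0 125.0 122.0 128.0
502 80 -106.0 88.0 118.0 110.0 128.0
510 115 -106.0 88.0 116.0 109.0 130.0
518 117 -106.0 85.0 114.0 108.0 125.0
526 109 -106.0 85.0 112.0 105.0 119.0
534 23 -84.0 82.0 110.0 105.0 119.0
low [ 415. -107.   25.] [511.  86.  72.] 236 [501. -10.  63.]
h ((506.8031921386719, -271.6501159667969), (21.43937110900879, 21.54012680053711), 79.34375762939453)
[ 507.04024717 -271.59094726  147.54974531] ((506.7130126953125, -271.9983825683594), (21.001789093017578, 21.029489517211914), 76.97521209716797)
foot ((511.33453369140625, -268.9334716796875), (136.7534637451172, 135.93495178222656), 0.7217725515365601)
side 
[... 377 characters left out ...]

478 19 -58.0 29.0 130.0 121.0 135.0
486 14 -62.0 30.0 128.0 118.0 132.0
494 21 -59.0 31.0 124.0 117.0 129.0
502 38 -87.0 82.0 121.0 119.0 127.0
510 68 -112.0 85.0 119.0 115.0 127.0
518 67 -112.0 85.0 118.0 113.0 122.0
526 68 -112.0 86.0 115.0 110.0 118.0
534 8 -103.0 32.0 114.0 112.0 116.0
low [ 493. -115.   26.] [520.  84.  71.] 164 [509. -65.  66.]
h ((506.76983642578125, -278.3175964355469), (24.226316452026367, 24.57684326171875), 85.1982192993164)
[ 507.88869157 -279.87436458  146.99112054] ((506.81427001953125, -277.13671875), (21.86540412902832, 24.46749496459961), 85.1982192993164)
foot ((509.87890625, -268.5928039550781), (136.33692932128906, 133.0045166015625), 1.2537647485733032)
```

```bash
cat >> h.py <<'E'
def down(psi): return R.from_euler('z',psi,degrees=True)*R.from_euler('x',180,degrees=True)
def plan(targets,p=None,r=None):
    """targets: list of (x,y,z,psi deg), each one call; prints shares"""
    s=get_state()
    if p is None:p=np.array(s['tcp_pos']);r=R.from_quat(s['tcp_rot'])
    for x,y,z,psi in targets:
        q=np.array([x,y,z],float);g=down(psi)
        d=r.inv().apply(q-p)/120;w=(r.inv()*g).as_rotvec()/(np.pi/4)
        print(d.round(3),w.round(3));p,r=q,g
E
python3 - <<'E'
from h import *
plan([(250,-480,240,40),(300,-370,260,65),(350,-250,260,90),(410,-130,260,90),(463,-11,240,90)])
E
```

```text
[ 0.666 -0.742 -0.249] [-0.002 -0.001 -0.466]
[ 0.908 -0.434 -0.167] [ 0.     0.    -0.556]
[ 1.082 -0.045 -0.   ] [ 0.     0.    -0.556]
[1.  0.5 0. ] [0. 0. 0.]
[0.992 0.442 0.167] [0. 0. 0.]
```

Call:
apply_moves:
  targets: [0.666, -0.742, -0.249, 0, 0, -0.466, 0, 0.666, -0.742, -0.249, 0, 0, -0.466, 0, 0.666, -0.742, -0.249, 0, 0, -0.466, 0, 0.666, -0.742, -0.249, 0, 0, -0.466, 0]

```text
time_s: 0.5
tcp_pos: [251.1, -478.1, 241.7]
tcp_rot: [0.939, 0.343, 0.0, -0.0]
ft_force: [-1.2, -0.2, -0.7]
grip_width: 85.2
grip_force: 0.0
```

Call:
apply_moves:
  targets: [0.908, -0.434, -0.167, 0, 0, -0.556, 150, 0.908, -0.434, -0.167, 0, 0, -0.556, 150, 0.908, -0.434, -0.167, 0, 0, -0.556, 150, 0.908, -0.434, -0.167, 0, 0, -0.556, 150]

```text
time_s: 0.9
tcp_pos: [300.9, -369.4, 261.2]
tcp_rot: [0.843, 0.539, 0.0, 0.0]
ft_force: [-0.3, -0.8, 0.2]
grip_width: 35.4
grip_force: 0.0
```

Call:
apply_moves:
  targets: [1, -0.045, 0, 0, 0, -0.556, 150, 1, -0.045, 0, 0, 0, -0.556, 150, 1, -0.045, 0, 0, 0, -0.556, 150, 1, -0.045, 0, 0, 0, -0.556, 150]

```text
time_s: 1.3
tcp_pos: [346.3, -259.0, 260.3]
tcp_rot: [0.707, 0.707, -0.0, -0.0]
ft_force: [-0.3, -0.1, 0.4]
grip_width: 35.2
grip_force: 0.0
```

Call:
apply_moves:
  targets: [1, 0.5, 0, 0, 0, 0, 150, 1, 0.5, 0, 0, 0, 0, 150, 1, 0.5, 0, 0, 0, 0, 150, 1, 0.5, 0, 0, 0, 0, 150]

```text
time_s: 1.7
tcp_pos: [407.4, -139.0, 260.5]
tcp_rot: [0.707, 0.707, 0.0, 0.0]
ft_force: [0.5, -1.0, -0.6]
grip_width: 35.3
grip_force: 0.0
```

Call:
apply_moves:
  targets: [0.95, 0.3, 0, 0, 0, 0, 150, 0.95, 0.3, 0, 0, 0, 0, 150, 0.95, 0.3, 0, 0, 0, 0, 150, 0.95, 0.3, 0, 0, 0, 0, 150]

```text
time_s: 2.1
tcp_pos: [443.1, -26.1, 260.5]
tcp_rot: [0.707, 0.707, -0.0, 0.0]
ft_force: [-0.5, -0.5, -0.1]
grip_width: 35.2
grip_force: 0.0
```

```bash
python3 - <<'E'
from h import *
d=grab('wrist');save(d,'w1.png',s=1.5)
s=get_state();print(s['time_s'],s['tcp_pos'],R.from_quat(s['tcp_rot']).as_euler('ZYX',degrees=True),s['grip_width'],s['joint_positions'])
C=cloud(d)
P=C.reshape(-1,3);P=P[np.isfinite(P).all(1)]
b=P[(P[:,2]>125)&(P[:,2]<145)&(P[:,0]<478)&(P[:,0]>445)&(abs(P[:,1]+12)<80)]
print(len(b))
for y in range(-60,40,10):
    k=b[(b[:,1]>y)&(b[:,1]<y+10)]
    if len(k):print(y,len(k),k[:,0].min(),k[:,0].max(),np.percentile(k[:,2],95))
E
```

```text
2.15 [442.61025667 -26.99293885 260.51063503] [ 8.99023520e+01  7.50536693e-02 -1.79965857e+02] 35.12738664108158 [-0.20588789 -0.07409065 -0.3134503   1.3317546  -0.00140355  1.36661333]
969
-60 138 459.9258554738213 477.8626785416575 137.08452666987492
-50 80 459.7614952688842 475.50416475493427 137.90498029704338
-40 82 459.6271800127655 468.3582200474177 137.76326344399206
-30 87 459.5153391065394 468.0952618409091 137.51767835253722
-20 90 458.39593916984006 467.83503538454187 137.42468050321855
-10 97 458.21135595852166 467.6673975238106 137.74653117068652
0 99 458.04154984535677 467.52776729235154 137.638096512851
10 99 457.8858189549526 467.33369493033746 137.62181261522733
20 197 457.0782586971008 477.48426826507597 137.0951135729214
```

```bash
python3 - <<'E'
from h import *
plan([(463.3,-12,200,91.6),(463.3,-12,114,91.6)])
E
```

```text
[0.126 0.173 0.504] [-0.001  0.002 -0.038]
[-0.    -0.     0.717] [0. 0. 0.]
```

Call:
apply_moves:
  targets: [0.126, 0.173, 0.504, 0, 0, -0.038, 150, 0.126, 0.173, 0.504, 0, 0, -0.038, 150, 0.126, 0.173, 0.504, 0, 0, -0.038, 150]

```text
time_s: 2.45
tcp_pos: [460.9, -12.3, 197.4]
tcp_rot: [0.698, 0.716, -0.002, -0.002]
ft_force: [-0.1, -0.2, 0.2]
grip_width: 34.9
grip_force: 0.0
```

Call:
apply_moves:
  targets: [0, 0, 0.3, 0, 0, 0, 150, 0, 0, 0.55, 0, 0, 0, 150, 0, 0, 0.717, 0, 0, 0, 150, 0, 0, 0.717, 0, 0, 0, 150, 0, 0, 0.717, 0, 0, 0, 255, 0, 0, 0.717, 0, 0, 0, 255, 0, 0, 0.717, 0, 0, 0, 255, 0, 0, 0.717, 0, 0, 0, 255]
  force: 40

```text
time_s: 3.25
tcp_pos: [463.8, -11.1, 115.8]
tcp_rot: [0.696, 0.718, 0.001, 0.001]
ft_force: [-0.5, -0.6, 0.5]
grip_width: 0.1
grip_force: 0.7
```

```bash
python3 - <<'E'
from h import *
s=get_state();print(s['time_s'],s['tcp_pos'],s['grip_width'],s['grip_force'],s['ft_force'])
p=s['tcp_pos'];h=np.array([p[0]+163,p[2]+19-63.8]);print(h)
L=np.hypot(175,4)
# arc in calls; print shares relative to call start, tool y=+x world, tool z = down, tool x=lateral
def bar(th):return np.array([626.5-175*np.cos(th)+4*np.sin(th),70+175*np.sin(th)+4*np.cos(th)])
th0=0.35
a=np.radians([20,25,30,35,40,45,50,55,60,65,70,75,80,85,90,94])
B=np.array([bar(x) for x in a]);D=(B-bar(th0))/120
for i,k in enumerate(a):print(round(np.degrees(k)),D[i].round(3),(D[i]-D[6]).round(3),(D[i]-D[11]).round(3))
E
```

```text
3.25 [463.80007627 -11.11629718 115.81975494] 0.051400165639486836 0.7042014598846436 [-0.54527002 -0.5794726   0.45637722]
[626.80007627  71.01975494]
20 [-0.    -0.001] [-0.447 -0.608] [-1.014 -0.887]
25 [0.051 0.115] [-0.396 -0.492] [-0.962 -0.771]
30 [0.112 0.227] [-0.334 -0.381] [-0.901 -0.659]
35 [0.183 0.332] [-0.264 -0.275] [-0.83  -0.553]
40 [0.263 0.432] [-0.184 -0.176] [-0.75  -0.454]
45 [0.351 0.523] [-0.096 -0.084] [-0.662 -0.363]
50 [0.447 0.607] [0. 0.] [-0.567 -0.279]
55 [0.549 0.682] [0.103 0.075] [-0.464 -0.204]
60 [0.658 0.748] [0.212 0.141] [-0.355 -0.138]
65 [0.772 0.804] [0.326 0.197] [-0.241 -0.081]
70 [0.891 0.85 ] [0.444 0.243] [-0.122 -0.035]
75 [1.013 0.886] [0.567 0.279] [0. 0.]
80 [1.138 0.911] [0.691 0.303] [0.125 0.025]
85 [1.265 0.924] [0.818 0.317] [0.251 0.038]
90 [1.392 0.927] [0.945 0.32 ] [0.379 0.041]
94 [1.493 0.921] [1.047 0.314] [0.48  0.035]
```

The fingers shut on nothing, so I'm taking a look.

```bash
python3 - <<'E'
from h import *
d=grab('wrist');t=grab('top');s=grab('side')
a=cv2.resize(s['image'][120:240,190:310],(400,400));b=cv2.resize(d['image'],(533,400))[:, :400]
cv2.imwrite('pics/miss.png',np.hstack([a,b])[...,::-1])
for n,dd in(('t',t),('s',s),('w',d)):
    P=cloud(dd).reshape(-1,3);P=P[np.isfinite(P).all(1)]
    for y0,y1 in((-60,-35),(15,40)):
      b=P[(P[:,2]>60)&(P[:,2]<145)&(P[:,0]<500)&(P[:,0]>440)&(P[:,1]>y0)&(P[:,1]<y1)]
      if len(b):print(n,y0,len(b),b.min(0).round(),b.max(0).round(),b[b[:,0]<470].mean(0))
E
```

```text
s -60 48 [460. -60.  67.] [499. -36. 138.] [465.08989707 -50.19600778 135.04816316]
s 15 33 [472.  19.  68.] [500.  34. 134.] [nan nan nan]
w -60 163 [464. -59.  60.] [500. -35. 137.] [466.02501911 -55.71745274 135.3554242 ]
w 15 1781 [457.  15.  60.] [500.  40. 138.] [463.10200565  23.22901347 134.28714558]<stdin>:9: RuntimeWarning: Mean of empty slice.
  ret = um.true_divide(
```

View pics/miss.png

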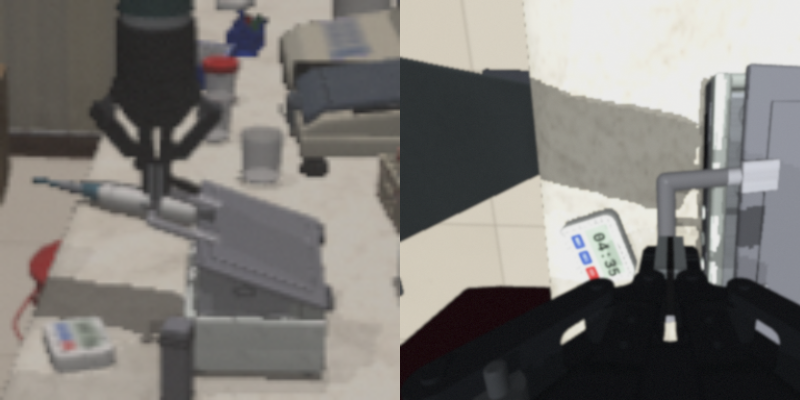

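```bash
python3 - <<'E'
from h import *
s=get_state();print(s['time_s'],s['tcp_pos'],s['grip_width'],s['grip_force'],s['ft_force'])
d=dict(np.load('wrist.npz'));save(d,'w2.png',(120,200,360,384),3.2)
E
```

```text
3.4 [463.52382206 -10.79941246 115.15112106] 0.11289354961094375 0.5845329724252224 [-0.13811663 -1.17592411  0.96270346]
```

View pics/w2.png

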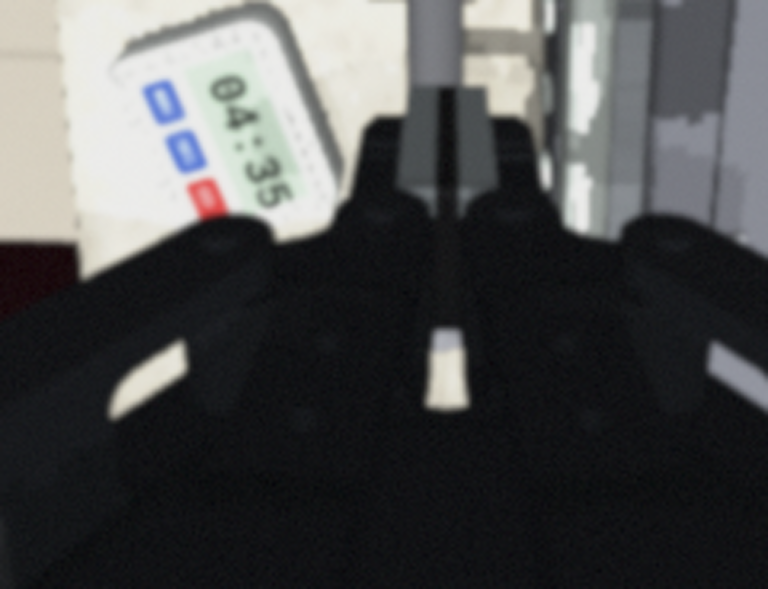

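```bash
python3 - <<'E'
from h import *
d=dict(np.load('wrist.npz'));C=cloud(d)
for v in range(120,272,8):print(v,C[v,256].round(1),C[v,248].round(1),C[v,268].round(1),d['z_map'][v,256])
for n in('top','side'):
    P=cloud(dict(np.load(n+'.npz'))).reshape(-1,3);P=P[np.isfinite(P).all(1)]
    b=P[(P[:,2]>70)&(P[:,0]<500)&(P[:,0]>440)&(abs(P[:,1]+12)<55)&(P[:,2]<175)]
    for z in range(70,175,8):
        k=b[(b[:,2]>z)&(b[:,2]<z+8)]
        if len(k):print(n,z,len(k),k.min(0).round(),k.max(0).round())
E
```

```text
120 [460.2  47.4   0.7] [452.5  47.1  -1.3] [ 4.717e+02  4.770e+01 -3.000e-01] 269.85748
128 [460.4  40.    1.4] [ 4.526e+02  3.960e+01 -4.000e-01] [472.   40.2  -0.5] 271.26474
136 [460.6  32.2  -0.9] [452.8  31.9  -0.8] [ 4.723e+02  3.260e+01 -1.000e-01] 275.61276
144 [ 4.608e+02  2.450e+01 -4.000e-01] [4.53e+02 2.43e+01 2.00e-01] [4.725e+02 2.490e+01 1.000e-01] 277.31018
152 [461.   16.5  -0.7] [4.531e+02 1.640e+01 2.000e-01] [ 4.729e+02  1.700e+01 -2.000e-01] 279.89227
160 [461.2   8.7   0. ] [ 4.532e+02  8.300e+00 -4.000e-01] [4.732e+02 9.100e+00 2.000e-01] 281.41595
168 [461.8  28.8 133.3] [453.4   0.5   0.8] [468.2  28.5 131.2] 147.93576
176 [461.9  25.  135.4] [457.7  24.7 134.6] [468.2  24.9 134.4] 146.93143
184 [462.   20.8 135.8] [457.8  20.3 134.5] [ 4.741e+02 -1.580e+01 -1.000e-01] 147.74092
192 [462.2  16.6 136.4] [457.9  15.9 134.4] [474.5 -24.5  -0.8] 148.4031
200 [462.3  11.9 135.8] [458.   11.1 133.7] [ 4.748e+02 -3.310e+01 -3.000e-01] 150.28412
208 [462.4   7.6 136.3] [458.    6.5 133.5] [475.2 -42.1  -0.8] 151.03223
216 [462.5   3.2 136.6] [458.1   1.9 133.9] [ 4.
[... 225 characters left out ...]
] [459.   -1.9 155.2] [468.6  -1.8 154.9] 133.94191
248 [462.9  -1.2 164.2] [459.3  -1.7 163.6] [468.3  -1.6 163.2] 126.72886
256 [462.9  -1.5 170.9] [459.5  -1.4 171.2] [468.   -1.3 170.9] 120.38298
264 [463.   -4.6 172.1] [ 4.598e+02 -1.000e-01  1.797e+02] [467.8  -0.7 178.3] 120.14918
side 110 1 [499.  23. 117.] [499.  23. 117.]
side 118 23 [479. -62. 119.] [499.  27. 126.]
side 126 41 [464. -62. 126.] [498.  27. 134.]
side 134 27 [460. -62. 134.] [480.  23. 142.]
side 142 14 [454. -24. 142.] [476. -14. 150.]
side 150 19 [454. -24. 150.] [479.  -9. 157.]
side 158 24 [453. -25. 159.] [479. -13. 166.]
side 166 19 [453. -25. 167.] [479. -13. 173.]
side 174 4 [454. -25. 174.] [465.   0. 174.]
```

```bash
python3 - <<'E'
from h import *
d=dict(np.load('wrist.npz'));C=cloud(d)
P=C.reshape(-1,3);P=P[np.isfinite(P).all(1)]
b=P[(P[:,0]>440)&(P[:,0]<490)&(P[:,1]>-25)&(P[:,1]<1)&(P[:,2]>90)&(P[:,2]<190)]
for z in range(90,190,6):
    k=b[(b[:,2]>z)&(b[:,2]<=z+6)]
    if len(k):print(z,len(k),k.min(0).round(),k.max(0).round())
M=cv2.Rodrigues(d['rvec'])[0];print('cam',(-M.T@d['tvec'].ravel()).round(),M.round(2))
for q in((463.5,-10.8,115.2),(450,0,115),(450,0,134),(477,0,115)):
    print(q,cv2.projectPoints(np.array([q]),d['rvec'],d['tvec'],d['mtx'],None)[0].ravel().round())
E
```

```text
126 5 [458.  -3. 131.] [467.   1. 132.]
132 136 [458.  -4. 132.] [467.   1. 137.]
138 109 [453.  -6. 139.] [476.  -1. 144.]
144 255 [451.  -6. 144.] [478.  -1. 150.]
150 304 [451.  -7. 150.] [478.  -1. 156.]
156 338 [451.  -6. 156.] [478.  -1. 162.]
162 337 [451.  -6. 162.] [478.  -1. 168.]
168 545 [456. -24. 168.] [471.  -1. 174.]
174 360 [443. -22. 174.] [486.   1. 180.]
180 1287 [440. -24. 180.] [490.   1. 186.]
186 870 [440. -23. 186.] [490.   1. 190.]
cam [462.  60. 278.] [[ 1.    0.03  0.  ]
 [ 0.03 -0.96  0.28]
 [ 0.01 -0.28 -0.96]]
(463.5, -10.8, 115.2) [257. 224.]Traceback (most recent call last):
  File "<stdin>", line 10, in <module>
cv2.error: OpenCV(4.12.0) /io/opencv/modules/calib3d/src/calibration_base.cpp:1490: error: (-215:Assertion failed) npoints >= 0 && (depth == CV_32F || depth == CV_64F) in function 'projectPoints'
```

The wrist depth puts the pad tips at z≈138 while the reported TCP is 115. So the fingers really end about 23 mm higher than reported, and they closed just above the bar. I'll open, go down 24 mm and close again.

Call:
apply_moves:
  targets: [0, 0, -0.05, 0, 0, 0, 150, 0, 0, -0.05, 0, 0, 0, 150, 0, 0, -0.05, 0, 0, 0, 150, 0, 0, 0.1, 0, 0, 0, 150, 0, 0, 0.2, 0, 0, 0, 150, 0, 0, 0.2, 0, 0, 0, 150, 0, 0, 0.2, 0, 0, 0, 255, 0, 0, 0.2, 0, 0, 0, 255, 0, 0, 0.2, 0, 0, 0, 255, 0, 0, 0.2, 0, 0, 0, 255, 0, 0, 0.2, 0, 0, 0, 255]
  force: 40

```text
time_s: 4.5
tcp_pos: [461.4, -10.6, 90.4]
tcp_rot: [0.696, 0.718, -0.001, -0.001]
ft_force: [-5.3, -0.9, 2.7]
grip_width: 8.2
grip_force: 39.1
```

Call:
apply_moves:
  targets: [0, 0.025, -0.06, 0, 0, 0, 255, 0, 0.051, -0.115, 0, 0, 0, 255, 0, 0.112, -0.227, 0, 0, 0, 255, 0, 0.183, -0.332, 0, 0, 0, 255, 0, 0.263, -0.432, 0, 0, 0, 255, 0, 0.351, -0.523, 0, 0, 0, 255, 0, 0.447, -0.607, 0, 0, 0, 255, 0, 0.447, -0.607, 0, 0, 0, 255]

```text
time_s: 5.3
tcp_pos: [513.7, -8.7, 166.7]
tcp_rot: [0.696, 0.718, -0.002, -0.002]
ft_force: [-17.1, 0.9, 20.1]
grip_width: 8.4
grip_force: 40.1
```

Call:
apply_moves:
  targets: [0, 0.103, -0.075, 0, 0, 0, 255, 0, 0.212, -0.141, 0, 0, 0, 255, 0, 0.326, -0.197, 0, 0, 0, 255, 0, 0.444, -0.243, 0, 0, 0, 255, 0, 0.567, -0.279, 0, 0, 0, 255, 0, 0.567, -0.279, 0, 0, 0, 255]

```text
time_s: 5.9
tcp_pos: [589.2, -5.8, 201.2]
tcp_rot: [0.696, 0.718, 0.004, 0.003]
ft_force: [-1.3, 2.7, 8.7]
grip_width: 8.4
grip_force: 41.7
```

Call:
apply_moves:
  targets: [0, 0.125, -0.025, 0, 0, 0, 255, 0, 0.251, -0.038, 0, 0, 0, 255, 0, 0.379, -0.041, 0, 0, 0, 255, 0, 0.41, -0.04, 0, 0, 0, 255, 0, 0.41, -0.04, 0, 0, 0, 255, 0, 0.41, -0.04, 0, 0, 0, 255]

```text
time_s: 6.5
tcp_pos: [636.1, -4.2, 203.6]
tcp_rot: [0.696, 0.718, 0.003, 0.001]
ft_force: [2.1, 5.2, 5.6]
grip_width: 8.5
grip_force: 42.5
```

```bash
python3 - <<'E'
from h import *
s=get_state();print(s['time_s'],s['tcp_pos'],s['joint_positions'])
d=grab('side');t=grab('top')
a=cv2.resize(d['image'][90:240,180:330],(400,400));b=cv2.resize(t['image'][100:250,190:340],(400,400))
cv2.imwrite('pics/up.png',np.hstack([a,b])[...,::-1])
P=cloud(d).reshape(-1,3);P=P[np.isfinite(P).all(1)]
b=P[(P[:,2]>75)&(P[:,2]<190)&(P[:,0]>560)&(P[:,0]<700)&(abs(P[:,1]+10)<96)]
for z in range(75,190,15):
    k=b[(b[:,2]>z)&(b[:,2]<=z+15)]
    if len(k):print(z,len(k),k.min(0).round(),k.max(0).round(),np.median(k[:,0]))
E
```

```text
6.5 [636.11691615  -4.18065535 203.62152022] [-0.10971794  0.29511218 -0.01725378  1.25230972  0.00320377  1.42999164]
75 45 [ 619. -105.   75.] [635.  72.  90.] 627.5855857714794
90 37 [ 625. -105.   91.] [637.  84. 105.] 629.3057362532793
105 30 [ 625. -106.  105.] [636.  86. 120.] 629.0158199514312
120 33 [ 626. -106.  120.] [638.  68. 134.] 630.5311762734505
135 31 [ 626. -106.  135.] [637.  82. 149.] 630.2238221985367
150 37 [ 628. -106.  150.] [639.  63. 165.] 631.7941576191099
165 34 [ 628. -105.  166.] [638.  85. 179.] 631.4900190083074
180 22 [ 627. -105.  180.] [640.  85. 189.] 632.8344006363607
```

Gripped and folded. The side cloud puts the panel at about 92°. Now I release, rise and look down with the wrist camera.

Call:
apply_moves:
  targets: [0, 0, 0, 0, 0, 0, 150, 0, 0, 0, 0, 0, 0, 150, 0, 0, 0, 0, 0, 0, 150, 0, 0, -0.2, 0, 0, 0, 150, 0, 0, -0.5, 0, 0, 0, 150, 0, 0, -0.7, 0, 0, 0, 150]

```text
time_s: 7.2
tcp_pos: [633.6, -6.0, 287.0]
tcp_rot: [0.697, 0.717, -0.0, 0.001]
ft_force: [0.4, -0.4, 0.0]
grip_width: 35.0
grip_force: 0.0
```

Call:
apply_moves:
  targets: [-0.9, -0.9, 0, 0, 0, 0, 90, -0.9, -0.9, 0, 0, 0, 0, 90, -0.9, -0.9, 0, 0, 0, 0, 90, -0.9, -0.9, 0, 0, 0, 0, 90]

```text
time_s: 7.6
tcp_pos: [524.8, -119.8, 285.3]
tcp_rot: [0.698, 0.716, -0.002, -0.0]
ft_force: [-0.4, 0.2, -0.9]
grip_width: 55.3
grip_force: 0.0
```

```bash
python3 - <<'E'
from h import *
s=get_state();print(s['time_s'],s['tcp_pos'],s['grip_width'])
d=grab('wrist');t=grab('top')
a=cv2.resize(d['image'],(480,360));b=cv2.resize(t['image'][140:230,200:350],None,fx=3.2,fy=4)
b=cv2.resize(t['image'][140:230,225:315],(320,360),interpolation=cv2.INTER_CUBIC)
cv2.imwrite('pics/open.png',np.hstack([a,b])[...,::-1])
P=cloud(t).reshape(-1,3);P=P[np.isfinite(P).all(1)]
b=P[(P[:,2]>100)&(P[:,2]<230)&(P[:,0]>560)&(P[:,0]<700)&(abs(P[:,1]+10)<96)]
for z in range(70,230,20):
    k=b[(b[:,2]>z)&(b[:,2]<=z+20)]
    if len(k):print(z,len(k),np.median(k[:,0]))
E
```

```text
7.6 [ 524.81155616 -119.83783398  285.27760708] 55.299694581409014
90 41 629.456636581621
110 62 628.418210602523
130 57 629.8327946560448
150 76 631.1600522864127
170 79 630.7175122966466
190 115 633.683875532555
210 7 633.33187894119
```

View pics/open.png

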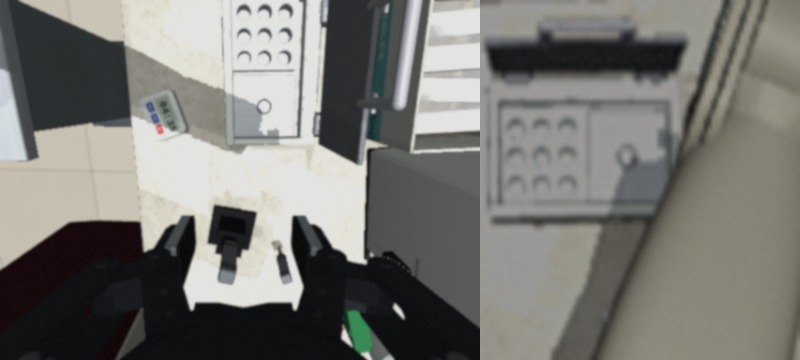

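Cover is upright. The ring is at wrist pixel (264,106) in this picture, in the right half; the wells are in the left half. The stand and probe are at (230,240), and the small look-alike at (282,260). Next I locate the ring and handle exactly.

```bash
python3 - <<'E'
from h import *
d=dict(np.load('wrist.npz'));C=cloud(d)
K=d['mtx'];M=cv2.Rodrigues(d['rvec'])[0];c=-M.T@d['tvec'].ravel()
def onz(u,v,z):
    r=M.T@np.linalg.inv(K)@np.array([u,v,1.]);return c+r*(z-c[2])/r[2]
g=cv2.cvtColor(d['image'],cv2.COLOR_RGB2GRAY)[98:130,264:300]
bl=cv2.GaussianBlur(g,(0,0),9).astype(int)-g
m=(bl>12).astype(np.uint8);n,l,st,ce=cv2.connectedComponentsWithStats(m)
for i in range(1,n):
    if st[i,4]>15: 
        x,y,w,h,a=st[i];u,v=264+x+(w-1)/2,98+y+(h-1)/2;print(st[i],u,v,onz(u,v,62))
P=C.reshape(-1,3);P=P[np.isfinite(P).all(1)]
h=P[(P[:,0]>480)&(P[:,0]<535)&(P[:,1]>-310)&(P[:,1]<-240)&(P[:,2]>80)&(P[:,2]<160)]
top=h[h[:,2]>141]
print('z',np.percentile(h[:,2],[50,95,99]),len(h),len(top))
print('top',top.mean(0),cv2.minAreaRect(top[:,:2].astype(np.float32)),top.min(0),top.max(0))
print('all',cv2.minAreaRect(h[:,:2].astype(np.float32)))
for z in range(90,145,10):
    k=h[(h[:,2]>z)&(h[:,2]<z+10)];
    if len(k):print(z,len(k),k.min(0).round(),k.max(0).round())
co=P[(P[:,0]>470)&(P[:,0]<545)&(P[:,1]>-310)&(P[:,1]<-230)&(P[:,2]>55)&(P[:,2]<66)]
print('col',cv2.minAreaRect(co[:,:2].astype(np.float32)))
fo=P[(P[:,0]>440)&(P[:,0]<575)&(P[:,1]>-330)&(P[:,1]<-200)&(P[:,2]>5)&(P[:,2]<11)]
print('foot',cv2.minAreaRect(fo[:,:2].astype(np.float32)))
E
```

```text
[  0   7  26  25 302] 276.5 117.0 [546.51135938 -61.54022493  62.        ]
z [133.63260405 148.44164285 149.07936574] 730 296
top [ 507.5982243  -273.84046266  146.90127965] ((507.5360107421875, -276.1246032714844), (22.452112197875977, 21.899925231933594), 78.7533187866211) [ 496.00884743 -288.37893211  141.02763388] [ 518.94296292 -263.96329522  150.19844874]
all ((507.6421203613281, -275.5499572753906), (23.53417205810547, 22.40196990966797), 76.99671936035156)
90 59 [ 496. -279.   90.] [ 519. -264.  100.]
100 68 [ 495. -281.  100.] [ 519. -264.  110.]
110 66 [ 495. -282.  110.] [ 519. -264.  120.]
120 81 [ 496. -280.  120.] [ 520. -264.  130.]
130 87 [ 494. -285.  130.] [ 520. -263.  140.]
140 305 [ 496. -288.  140.] [ 519. -263.  150.]
col ((507.6576843261719, -276.5767822265625), (45.27116775512695, 43.954837799072266), 80.3852310180664)
foot ((507.7768859863281, -276.1937255859375), (80.1650161743164, 79.77935791015625), 80.77078247070312)
```

```bash
python3 - <<'E'
from h import *
d=dict(np.load('wrist.npz'))
K=d['mtx'];M=cv2.Rodrigues(d['rvec'])[0];c=-M.T@d['tvec'].ravel()
def onz(u,v,z):
    r=M.T@np.linalg.inv(K)@np.array([u,v,1.]);return c+r*(z-c[2])/r[2]
print(onz(281.6,113,62))
# rectified top view of block plane, 0.5mm/px, centered (552,-55)
xs=np.arange(610,500,-.25);ys=np.arange(0,-110,-.25)
X,Y=np.meshgrid(xs,ys,indexing='ij')
pt=cv2.projectPoints(np.stack([X,Y,0*X+62],-1).reshape(-1,1,3),d['rvec'],d['tvec'],d['mtx'],None)[0].reshape(X.shape+(2,)).astype(np.float32)
im=cv2.remap(d['image'],pt[...,0],pt[...,1],cv2.INTER_CUBIC)
g=cv2.GaussianBlur(cv2.cvtColor(im,cv2.COLOR_RGB2GRAY),(0,0),2).astype(np.float32)
# ring template matching
r=np.hypot(*np.mgrid[-60:61,-60:61])/4
T=np.where((r>8)&(r<10.5),0,255).astype(np.float32);Mk=((r<14)).astype(np.float32)
s=cv2.matchTemplate(g,cv2.GaussianBlur(T,(0,0),4),cv2.TM_CCOEFF_NORMED,mask=Mk)
s[~np.isfinite(s)]=-1
_,mx,_,(j,i)=cv2.minMaxLoc(s);print(mx,'ring',xs[i+60],ys[j+60])
cv2.circle(im,(j+60,i+60),2,(255,0,0),-1)
cv2.imwrite('pics/ring.png',im[...,::-1])
plan([(515,-220,200,80.5),(507.7,-276,120,80.5),(507.7,-276,66,80.5)])
E
```

```text
[553.01345971 -56.26685043  62.        ]
0.6906235814094543 ring 552.5 -56.75
[-0.849 -0.13   0.712] [-0.     0.     0.246]
[-0.47   0.017  0.667] [0. 0. 0.]
[ 0.   -0.    0.45] [0. 0. 0.]
```

View pics/ring.png

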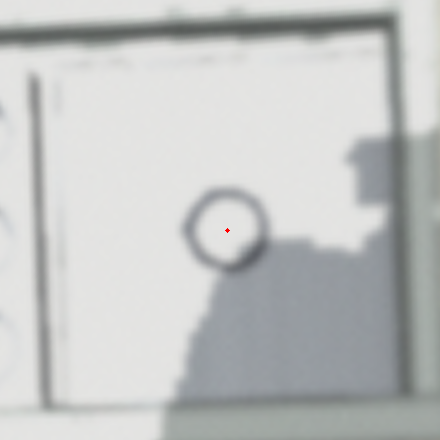

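The rectified crop shows the ring centre matched at (227,230), i.e. world (552.5, -56.8). Now I reach for the probe.

Call:
apply_moves:
  targets: [-0.849, -0.13, 0.712, 0, 0, 0.246, 90, -0.849, -0.13, 0.712, 0, 0, 0.246, 90, -0.849, -0.13, 0.712, 0, 0, 0.246, 90, -0.849, -0.13, 0.712, 0, 0, 0.246, 90]

```text
time_s: 8.1
tcp_pos: [514.5, -219.7, 195.7]
tcp_rot: [0.763, 0.646, -0.001, -0.003]
ft_force: [0.3, 0.3, -0.2]
grip_width: 55.1
grip_force: 0.0
```

Call:
apply_moves:
  targets: [-0.47, 0.017, 0.1, 0, 0, 0, 90, -0.47, 0.017, 0.3, 0, 0, 0, 90, -0.47, 0.017, 0.3, 0, 0, 0, 90, -0.47, 0.017, 0.3, 0, 0, 0, 90]

```text
time_s: 8.5
tcp_pos: [509.6, -273.5, 164.2]
tcp_rot: [0.762, 0.648, 0.0, -0.001]
ft_force: [1.6, -0.3, -0.1]
grip_width: 55.2
grip_force: 0.0
```

```bash
python3 - <<'E'
from h import *
s=get_state();print(s['time_s'],s['tcp_pos'],s['grip_width'])
d=grab('wrist')
P=cloud(d).reshape(-1,3);P=P[np.isfinite(P).all(1)]
h=P[(P[:,0]>480)&(P[:,0]<535)&(P[:,1]>-300)&(P[:,1]<-250)&(P[:,2]>143)&(P[:,2]<156)]
if len(h)>20: print('top',len(h),cv2.minAreaRect(h[:,:2].astype(np.float32)))
plan([(507.7,-276,66,80.5)])
E
```

```text
8.5 [ 509.55168966 -273.53092969  164.18531222] 55.17388757377094
top 948 ((507.375244140625, -275.9306335449219), (22.127212524414062, 21.939790725708008), 77.08369445800781)
[-0.022 -0.017  0.825] [ 0.001 -0.     0.006]
```

Call:
apply_moves:
  targets: [-0.022, -0.017, 0.1, 0, 0, 0.06, 90, -0.022, -0.017, 0.3, 0, 0, 0.06, 90, -0.022, -0.017, 0.6, 0, 0, 0.06, 90, -0.022, -0.017, 0.825, 0, 0, 0.06, 90, -0.022, -0.017, 0.825, 0, 0, 0.06, 90, -0.022, -0.017, 0.825, 0, 0, 0.06, 255, -0.022, -0.017, 0.825, 0, 0, 0.06, 255, -0.022, -0.017, 0.825, 0, 0, 0.06, 255, -0.022, -0.017, 0.825, 0, 0, 0.06, 255, -0.022, -0.017, 0.825, 0, 0, 0.06, 255]
  force: 45

```text
time_s: 9.55
tcp_pos: [508.4, -278.0, 67.8]
tcp_rot: [0.777, 0.629, 0.001, 0.002]
ft_force: [-0.5, 1.3, 6.7]
grip_width: 21.6
grip_force: 44.5
```

Call:
apply_moves:
  targets: [0, 0, -0.15, 0, 0, 0, 255, 0, 0, -0.35, 0, 0, 0, 255, 0, 0, -0.55, 0, 0, 0, 255, 0, 0, -0.75, 0, 0, 0, 255, 0, 0, -0.95, 0, 0, 0, 255, 0, 0, -0.95, 0, 0, 0, 255, 0, 0, -0.95, 0, 0, 0, 255]

```text
time_s: 10.25
tcp_pos: [507.1, -277.5, 179.6]
tcp_rot: [0.777, 0.629, 0.0, 0.001]
ft_force: [0.1, -0.0, -3.0]
grip_width: 21.1
grip_force: 44.2
```

```bash
python3 - <<'E'
from h import *
s=get_state();print(s['time_s'],s['tcp_pos'],s['grip_width'],s['grip_force'],s['ft_force'])
plan([(540,-175,182,78),(552.5,-75,182,78),(552.5,-56.8,182,78)])
d=grab('side')
P=cloud(d).reshape(-1,3);P=P[np.isfinite(P).all(1)]
h=P[(P[:,0]>470)&(P[:,0]<545)&(P[:,1]>-310)&(P[:,1]<-250)&(P[:,2]>66)&(P[:,2]<260)]
for z in range(66,260,6):
    k=h[(h[:,2]>z)&(h[:,2]<=z+6)]
    if len(k):print(z,len(k),k[:,:2].min(0).round(),k[:,:2].max(0).round())
E
```

```text
10.25 [ 507.08889518 -277.48898669  179.55216757] 21.14964793792127 44.228503704071045 [ 0.0508169  -0.02434724 -2.97747864]
[ 0.892  0.09  -0.021] [ 0.002  0.001 -0.001]
[ 0.837 -0.071 -0.   ] [0. 0. 0.]
[ 0.148 -0.032 -0.   ] [0. 0. 0.]
66 3 [ 490. -285.] [ 524. -257.]
120 1 [ 510. -276.] [ 510. -276.]
126 9 [ 505. -279.] [ 512. -275.]
132 4 [ 507. -278.] [ 510. -275.]
138 4 [ 505. -279.] [ 512. -275.]
144 10 [ 504. -281.] [ 512. -275.]
150 7 [ 504. -279.] [ 512. -276.]
156 9 [ 505. -282.] [ 512. -276.]
162 8 [ 504. -282.] [ 512. -277.]
168 4 [ 504. -280.] [ 512. -278.]
174 16 [ 497. -288.] [ 520. -279.]
180 21 [ 497. -289.] [ 519. -275.]
186 20 [ 497. -289.] [ 519. -276.]
192 24 [ 497. -290.] [ 519. -275.]
198 20 [ 490. -288.] [ 520. -281.]
204 30 [ 487. -293.] [ 527. -282.]
210 43 [ 484. -293.] [ 531. -278.]
216 43 [ 485. -291.] [ 531. -279.]
222 50 [ 484. -293.] [ 531. -278.]
228 43 [ 484. -293.] [ 533. -275.]
234 46 [ 482. -291.] [ 533. -274.]
240 41 [ 477. -295.] [ 536. -275.]
246 70 [ 470. -297.] [ 544. -274.]
252 85 [ 470. -299.] [ 544. -259.]
258 31 [ 470. -296.] [ 541. -260.]
```

Call:
apply_moves:
  targets: [0.45, 0.05, -0.02, 0, 0, 0, 255, 0.89, 0.09, -0.02, 0, 0, 0, 255, 0.89, 0.09, -0.02, 0, 0, 0, 255, 0.89, 0.09, -0.02, 0, 0, 0, 255, 0.89, 0.09, -0.02, 0, 0, 0, 255]

```text
time_s: 10.8
tcp_pos: [538.7, -175.3, 180.2]
tcp_rot: [0.777, 0.629, -0.001, -0.001]
ft_force: [0.4, -0.4, -1.3]
grip_width: 21.3
grip_force: 44.2
```

Call:
apply_moves:
  targets: [0.45, -0.05, 0, 0, 0, 0, 255, 0.9, -0.1, 0, 0, 0, 0, 255, 0.97, -0.1, 0, 0, 0, 0, 255, 0.97, -0.1, 0, 0, 0, 0, 255, 0.97, -0.1, 0, 0, 0, 0, 255]

```text
time_s: 11.3
tcp_pos: [551.9, -59.9, 181.1]
tcp_rot: [0.778, 0.629, -0.0, 0.0]
ft_force: [-0.6, 0.2, -2.3]
grip_width: 21.6
grip_force: 44.2
```

```bash
python3 - <<'E'
from h import *
plan([(552.3,-58.2,132,78)])
s=get_state();print(s['tcp_pos'],s['ft_force'])
E
```

```text
[0.015 0.    0.409] [-0.     0.001 -0.002]
[551.92467177 -59.88519356 181.12175093] [-0.56322745  0.22212609 -2.33242747]
```

Lower until the tip is about 14 mm above the block, then check from the side.

Call:
apply_moves:
  targets: [0.015, 0, 0.15, 0, 0, 0, 255, 0.015, 0, 0.3, 0, 0, 0, 255, 0.015, 0, 0.4, 0, 0, 0, 255, 0.015, 0, 0.4, 0, 0, 0, 255, 0.015, 0, 0.4, 0, 0, 0, 255]

```text
time_s: 11.8
tcp_pos: [552.4, -57.8, 133.5]
tcp_rot: [0.778, 0.628, -0.0, -0.0]
ft_force: [0.0, -1.5, -0.7]
grip_width: 21.5
grip_force: 44.2
```

```bash
python3 - <<'E'
from h import *
s=get_state();print(s['time_s'],s['tcp_pos'],s['ft_force'])
d=grab('side');w=grab('wrist')
P=cloud(d).reshape(-1,3);P=P[np.isfinite(P).all(1)]
h=P[(P[:,0]>530)&(P[:,0]<575)&(P[:,1]>-85)&(P[:,1]<-35)&(P[:,2]>65)&(P[:,2]<170)]
for z in range(64,170,6):
    k=h[(h[:,2]>z)&(h[:,2]<=z+6)]
    if len(k):print(z,len(k),k.min(0).round(),k.max(0).round())
a=cv2.resize(d['image'][130:220,220:310],(400,400),interpolation=cv2.INTER_CUBIC);b=cv2.resize(w['image'][60:300,100:340],(400,400))
cv2.imwrite('pics/near.png',np.hstack([a,b])[...,::-1])
for q in((552.5,-56.75,62.),):print((cv2.projectPoints(np.array([q]),d['rvec'],d['tvec'],d['mtx'],None)[0].ravel()-[220,130])*400/90)
E
```

```text
11.8 [552.36217956 -57.83153897 133.47072837] [ 0.04806866 -1.49380875 -0.74525567]
64 37 [531. -85.  65.] [572. -36.  68.]
82 5 [551. -59.  82.] [555. -52.  87.]
88 2 [551. -56.  88.] [555. -54.  93.]
94 5 [551. -62.  96.] [558. -55.  99.]
100 5 [551. -61. 101.] [557. -57. 104.]
106 4 [551. -61. 109.] [557. -59. 112.]
112 6 [551. -65. 112.] [557. -57. 118.]
118 5 [551. -62. 119.] [557. -57. 122.]
124 4 [548. -62. 124.] [557. -57. 130.]
130 13 [541. -68. 132.] [566. -56. 135.]
136 15 [544. -73. 136.] [566. -54. 142.]
142 16 [541. -73. 142.] [565. -52. 148.]
148 12 [544. -67. 148.] [562. -63. 154.]
154 16 [544. -74. 155.] [571. -62. 160.]
160 25 [531. -73. 160.] [574. -61. 166.]
166 20 [531. -73. 166.] [574. -55. 169.]
[191.22466888 346.15725236]
```

View pics/near.png

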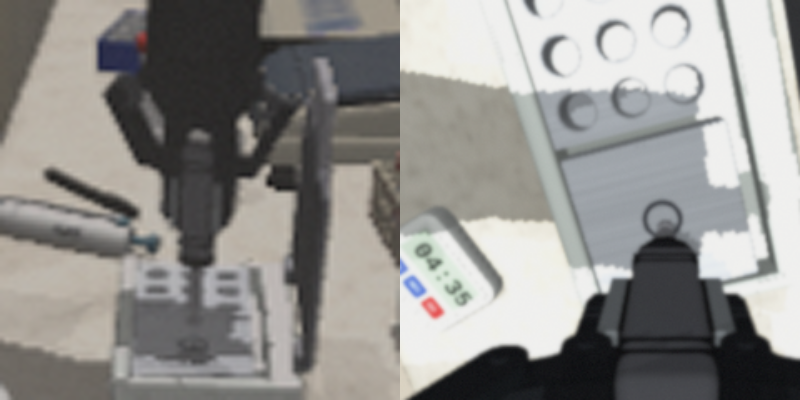

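The side view shows the tip at (195,315), right above the ring at (192,345). The wrist view shows the ring at (661,218), partly behind the probe. I'll recheck both positions numerically.

```bash
python3 - <<'E'
from h import *
for n,(u,v) in(('wrist',(256.6,190.8)),('side',(220+192*.225,130+347*.225))):
    d=dict(np.load(n+'.npz'));M=cv2.Rodrigues(d['rvec'])[0];c=-M.T@d['tvec'].ravel()
    r=M.T@np.linalg.inv(d['mtx'])@np.array([u,v,1.]);print(n,c+r*(62-c[2])/r[2])
    print(cv2.projectPoints(np.array([[552.5,-56.75,62.],[553,-56.5,77.5]]),d['rvec'],d['tvec'],d['mtx'],None)[0].reshape(-1,2))
d=dict(np.load('side.npz'))
P=cloud(d).reshape(-1,3);P=P[np.isfinite(P).all(1)]
h=P[(P[:,0]>540)&(P[:,0]<566)&(P[:,1]>-70)&(P[:,1]<-45)&(P[:,2]>78)&(P[:,2]<128)];print(h.mean(0))
plan([(552.0,-58.2,120,78)])
E
```

```text
wrist [552.19921429 -56.3721302   62.        ]
[[257.03118644 191.1387777 ]
 [257.44035924 196.15660576]]
side [553.09411159 -57.98251208  62.        ]
[[263.0255505  207.88538178]
 [263.33422562 203.47507843]]
[553.91740515 -58.62485926 106.33133681]
[-0.007 -0.009  0.12 ] [ 0.002  0.    -0.002]
```

Call:
apply_moves:
  targets: [-0.005, -0.01, 0.06, 0, 0, 0, 255, -0.005, -0.01, 0.105, 0, 0, 0, 255, -0.005, -0.01, 0.105, 0, 0, 0, 255, -0.005, -0.01, 0.105, 0, 0, 0, 255, -0.005, -0.01, 0.105, 0, 0, 0, 255]

```text
time_s: 12.4
tcp_pos: [551.3, -57.2, 121.0]
tcp_rot: [0.777, 0.629, 0.0, 0.0]
ft_force: [0.3, -0.0, -1.6]
grip_width: 20.9
grip_force: 44.2
```

```bash
cat > f.py <<'E'
from h import *
F=[];Z=[]
for i in range(5):
    d=cams.get_image('side');s=get_state();F.append(s['ft_force']);Z.append(s['tcp_pos'])
print(s['time_s'],np.mean(Z,0).round(2),np.mean(F,0).round(2),np.std(F,0).round(2))
E
python3 f.py
```

```text
12.65 [551.32 -57.22 121.08] [-0.01 -0.13 -1.41] [0.25 0.37 0.44]
```

Call:
apply_moves:
  targets: [-0.006, 0.005, 0.015, 0, 0, 0, 255, -0.006, 0.005, 0.033, 0, 0, 0, 255, -0.006, 0.005, 0.033, 0, 0, 0, 255]

```text
time_s: 12.95
tcp_pos: [551.8, -58.2, 116.9]
tcp_rot: [0.777, 0.629, 0.0, 0.0]
ft_force: [-1.0, -0.9, 0.3]
grip_width: 21.4
grip_force: 44.4
```

```bash
python3 f.py
```

```text
13.2 [551.84 -58.19 117.16] [ 0.03 -0.27 -0.08] [0.83 0.49 0.47]
```

Call:
apply_moves:
  targets: [0, 0, 0.015, 0, 0, 0, 255, 0, 0, 0.03, 0, 0, 0, 255, 0, 0, 0.03, 0, 0, 0, 255, 0, 0, 0.03, 0, 0, 0, 255]

```text
time_s: 13.6
tcp_pos: [551.8, -58.2, 113.5]
tcp_rot: [0.777, 0.629, 0.0, 0.0]
ft_force: [0.8, -1.0, 1.2]
grip_width: 21.6
grip_force: 44.5
```

```bash
python3 f.py; python3 f.py; python3 -c "
from h import *
d=grab('side');w=grab('wrist')
P=cloud(d).reshape(-1,3);P=P[np.isfinite(P).all(1)]
k=P[(P[:,0]>535)&(P[:,0]<570)&(P[:,1]>-75)&(P[:,1]<-45)&(P[:,2]>70)&(P[:,2]<170)]
for z in range(70,170,10):
    q=k[(k[:,2]>z)&(k[:,2]<=z+10)]
    if len(q):print(z,q.mean(0).round(1))
b=P[(P[:,2]>75)&(P[:,2]<230)&(P[:,0]>600)&(P[:,0]<700)&(abs(P[:,1]+10)<96)]
print(np.degrees(np.arctan(np.polyfit(b[:,2],b[:,0],1)[0])))
"
```

```text
13.85 [551.83 -58.16 113.53] [ 0.41 -0.21  1.24] [0.39 0.26 0.23]
14.1 [551.82 -58.15 113.48] [ 1.02 -0.74  1.72] [0.47 0.5  0.4 ]
70 [554.6 -58.4  76. ]
80 [553.  -58.8  85.2]
90 [553.4 -58.5  95.2]
100 [556.4 -60.3 105. ]
110 [552.5 -65.4 115.2]
120 [553.1 -64.6 124.8]
130 [551.9 -65.8 135.1]
140 [553.6 -66.8 145. ]
150 [551.4 -66.6 154.8]
160 [552.6 -67.7 165.1]
-0.4240551409453332
```

The push is about 2.9 N, so the spring is about half pressed. The probe is upright, the tip is within about 2 mm of the ring centre, and the cover is at about 90°. Handing in.

```bash
python3 -c "
from bench import env
print(env.hand_in())"
```

```text
the job is handed in; nothing more can be done
None
```

I handed the job in with the cover at about 90°, the probe gripped upright with its tip measured within about 2 mm of the ring's centre, and the spring about half pressed at roughly 2.9 N; no pass/fail result came back.

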